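# Heft the coin tube and lock it into the bay for its fill

## Robot

A 6-joint arm with a two-finger parallel gripper is mounted at the origin on the work surface. World frame = base frame: x ahead of the robot, y to its left, z up, the work surface at z = 0. Lengths are in m, angles in rad, forces in N, time in s.
With the tool pointing down it reaches from about 0.35 to 0.975 m from the base axis. Payload 4.9 kg.
Tool frame: the origin (TCP) lies at the very end of the fingers, on their centre line; the grasp point (between the pads) lies 19 mm behind it; z points along the fingers, x is the direction in which the jaws open and shut, and the axes are right-handed (so a half turn about z gives the same grasp; the last joint's range is limited). The gripper opens to 85 mm and grips with 20 to 120 N. Pads are 22 mm wide; open, the fingers measure 114 mm over their backs; the gripper's body (76 mm by 85 mm) begins 54 mm behind the grasp point. The pads swing forward as they close: fully open they stand 13 mm farther back than shut.
Start: joints at [-1.364, 0.053, 1.613, -0, 1.476, -0.119], TCP at [0.2, -0.592, 0.206] pointing down, gripper open.
Joint ranges: [-3.01, 3.01], [-1.01, 2.22], [0.06, 2.58], [-1.02, 4.17], [0.09, 2.62], [-3.14, 3.14]. Speed limits (rad/s): [2.57, 2.57, 3.14, 3.14, 3.14, 3.14].

## Interface

Orientations are given as a unit quaternion [w, x, y, z].
In Python, from plant import * gives the robot as it stands.
- The arm moves only by the shell command python3 -m inch 'ROWS'. ROWS is text: rows parted by semicolons, each of 7 numbers parted by spaces: the shift along the tool's x, y, z in m, then the turn, a rotation vector about the tool's x, y, z in rad, then the closure, from 0 (fully open) to 1 (shut). A call has 1 to 10 rows; each row shifts and turns the commanded pose from where the row before left it, along the tool's axes as they then stand; what a row does not reach is not made up. A row lasts 1/12 s, in which the tool goes at most 41.7 mm and 7.16 degrees, less where a joint would pass 70% of its speed; a pose out of reach is approached as far as the arm can. A call with a gripper value outside its range is refused whole. The fingers move at their own pace and stop on an object; the grip force is fixed at half the most. Time passes only in rows, so rows that do not move let the fingers close. It gives the time, the measured TCP pose, the force and the opening at its end, in the units of the state.
- state(): the state, without advancing time (a new reading comes with each control period).
- grab_frame(name): name is "scene" or "top" or "wrist"; returns the picture (384x512x3 uint8, blue, green, red); there is no depth.
- camera_info(name): a dict with "vertical_fov" (degrees; the focal length in pixels is half the picture's height over the tangent of half this angle, whatever the lens; pixels are square), "cx", "cy" (the principal point, pixels), "origin" and "rotation" of the camera in the world. Camera axes: x right, y down, z forward; pixel columns grow to the right and rows downward; lengths in m; the calibration is good to about 2 mm. A picture is of the moment at which its call begins: read the wrist's pose just before it. camera_info takes no time and is no camera call; for the wrist camera it gives the pose at the moment of the call.
- job_done(): hands the job in, once; it reports no verdict.
The state is a dict: "time": time; "joint_pos": joint angles; "joint_vel": joint speeds; "joint_efforts": joint torques, N m; "tool_pos": TCP position; "tool_rot": TCP orientation; "contact_force": force on the tool from outside, world axes, zero at the start; "ft_torque": the same for the moment, N m; "gripper_width": opening from 0.0 (shut) to 1.0 (fully open).
Only numpy, scipy, OpenCV 4.12 (cv2) and the standard library are available. Lean on these libraries where they do the work, as an engineer would, in place of code of your own. Each camera call takes 0.05 s, during which the arm holds its last target.

## Task

Lift the closed coin tube out of the orange cradle, judge its weight in the hand, and lock it into the right bayonet socket of the carrier: one stud for nearly empty (under 300 g), two studs for part filled (300 to 500 g), three studs for full (over 500 g). Press and turn it clockwise by feel until it is locked upright in the socket, without forcing it, then let go; leave everything else on the counter where it is.

Things in the scene. Friction and masses are not known exactly. Their poses are not given: they have to be found in the camera images.
- tube_center (a point): Centre, half-way up (73 mm above the foot), of the closed coin tube, the only thing to handle: 146 mm tall, upright in the cradle's cup; z up along its axis. Grey body 40 mm in diameter from 28 to 110 mm above the foot, black cap 42 mm in diameter from 110 to 116 mm, grip bar above. All tubes look alike; the whole weighs anything from 120 to 680 g, which shows only in the hand.
- tube_grip (a point): Middle of the tube's black grip bar, 131 mm above the foot: the bar is 38 mm long along the tube's x, 16 mm thick along its y (pinch it across this), and 30 mm high, standing on the cap. Same axes as tube_center; the lugs lie along the bar.
- tube_foot (a point): Point on the tube's axis at the underside of its aluminium spigot; same axes as tube_center. The spigot is 32 mm in diameter and 28 mm long, its lowest 5 mm tapered to 24 mm. Two opposite steel lugs stand out from it along +x and -x: 6 mm wide, 10 to 15 mm above the foot, reaching 23 mm from the axis.
- bay_one: Bay for tubes under 300 g: black base plate 98 x 98 x 6 mm with ONE white stud (11 mm across) near its front edge and one near its back edge, carrying a round bayonet socket 72 mm across. Origin on the socket axis at the plate's underside, on the rail; z up. The socket's top ring is 27 to 34.5 mm above the origin, bore 34 mm, with two opposite lug slots 9.5 mm wide out to 24.5 mm from the axis.
- bay_two: Bay for tubes of 300 to 500 g: as bay_one with TWO studs (28 mm apart) at front and back. All sockets: the slots lie along the bay's x axis give or take 17 degrees (0.3 rad), different in each bay as the rings are clamped by hand: press lightly and turn until the lugs drop in. With the lugs lying on top of the ring the foot is 24.5 mm above the bay's origin. Over 60 N in all the socket cracks.
- bay_three: Bay for tubes over 500 g: as bay_one with THREE studs. All sockets: with its lugs in the slots the tube sinks until its foot meets a spring plunger 14.5 mm above the origin (yields at 9 N, plus 1 N per mm, solid at 8 mm). With the foot pressed below 12 mm (10 is good) it turns clockwise seen from above, 50 degrees (0.87 rad) from the slots to a hard stop.
- rail: Carrier rail, a fixed steel plate 106 x 370 x 6 mm, long along its y; origin under its centre. The three bays stand on it 120 mm apart, in any order, axes parallel to the rail's. When a tube turned to its stop is let up, the spring lifts its lugs into pockets under the ring: locked, foot again 14.5 mm above the bay's origin. Let go between slot and stop it hangs 2.5 mm lower, not locked.
- cradle: Orange plastic coin cradle fixed on the counter: base plate 90 x 90 x 8 mm, round cup 68 mm across outside, 56 mm inside, rim 36 mm above the counter, inner floor 8 mm above the counter on which the tube's foot stands; a trough with a row of coins, up to 36 mm high, runs 145 mm out along +x. Origin on the cup's axis at counter height.
- coil_mid (a point): Bystander: grey sensor coil module, 70 x 50 x 33 mm; this point is 10 mm above the middle of its underside.
- disc: Bystander: polished aluminium calibration disc, 60 mm across, 10 mm thick, lying flat; origin under its centre.
- key_large: Bystander: steel hex key 6 mm thick, lying flat, long leg 90 mm along its x, short leg 32 mm; origin under the middle of the long leg.
- key_small: Bystander: steel hex key 5 mm thick, lying flat, long leg 75 mm along its x, short leg 26 mm; origin under the middle of the long leg.
- validator: Bystander: grey coin acceptor unit standing upright, 58 x 104 x 97 mm; origin under its centre.
- screwdriver: Bystander: screwdriver 190 mm long, lying along its x.
- dish: Bystander: small white open parts dish 80 x 110 x 30 mm; origin under its centre.
Things that resemble listed ones, but are neither listed nor needed, are in the scene too. What is shaped like the part that bears tube_center but yellow is not meant.

How it is judged:
On the way:
1. the tube is lifted clear of the cradle and held up (height (world z) of tube_foot above 0.055 m), for 0.3 s.
At the end, for the whole second after the job is handed in: Tube released, still and locked in the bay for its weight (within 40 g of 300 or 500 g either neighbour counts): foot 14 to 17.5 mm above the bay's origin, within 3 mm of the socket axis, tilt under 0.07 rad; bystanders within 15 mm of their places (((horizontal distance between tube_foot and bay_one below 0.003 m and z of tube_foot in the frame of bay_one between 0.013 and 0.0165 m and angle between the x axis of tube_foot and the x axis of bay_one, either way round above 0.45 rad and contact force between tube and plunger_bay_one below 3.34 N) or (horizontal distance between tube_foot and bay_two below 0.003 m and z of tube_foot in the frame of bay_two between 0.013 and 0.0165 m and angle between the x axis of tube_foot and the x axis of bay_two, either way round above 0.45 rad and contact force between tube and plunger_bay_two between 2.55 and 5.3 N) or (horizontal distance between tube_foot and bay_three below 0.003 m and z of tube_foot in the frame of bay_three between 0.013 and 0.0165 m and angle between the x axis of tube_foot and the x axis of bay_three, either way round above 0.45 rad and contact force between tube and plunger_bay_three above 4.51 N)) and angle between tube_foot's own z axis and vertical below 0.07 rad and linear speed of tube below 0.01 m/s and angular speed of tube below 0.1 rad/s); the robot touches nothing.
It fails at once if the tube is forced: more than 60 N between it and a socket (contact force between tube and bay_one above 60 N or contact force between tube and bay_two above 60 N or contact force between tube and bay_three above 60 N).
It fails at once if a bystander is moved by more than 15 mm (distance of any of coil_mid, disc, key_large, key_small, validator, screwdriver, dish from where it was at the start of the episode above 0.015 m).
It also fails if it takes over 58 s, if anything falls off the work surface, if the arm or the gripper's body presses on something with over 40 N, if the wrist force passes 120 N, or if a joint passes its speed limit or range.

## Working session

There is one attempt and no reset: what is moved stays moved. The work goes in short steps, Python scripts to look and compute and a shell command to move; the robot and the scene stay as the last step left them, time stands still between calls to the robot, and variables do not carry over. Pictures are saved under pics/ and viewed, and the job is handed in when it is done.

```bash
ls; mkdir -p pics; python3 - <<'E'
from plant import *
import cv2
s=state();print(s)
for n in ("scene","top"):
    cv2.imwrite(f"pics/{n}0.png",grab_frame(n)); print(n,camera_info(n))
E
```

```text
pics
{'time': 0.0, 'joint_pos': array([-1.36398734e+00,  5.33396075e-02,  1.61427609e+00,  1.50604084e-05,
        1.47598171e+00, -1.18999679e-01]), 'joint_vel': array([ 0.00035   , -0.00066253, -0.00102267, -0.00063646, -0.00016954,
        0.00049883]), 'joint_efforts': array([ 1.56382477e-03, -3.93680656e+01, -3.70173240e+01, -1.27363428e-04,
        7.14629365e-03, -1.22418694e-06]), 'tool_pos': array([ 0.19991551, -0.59146876,  0.20518445]), 'tool_rot': array([-6.82523126e-04,  8.12426095e-01, -5.83063321e-01, -7.34151011e-04]), 'contact_force': array([ 0.31139474, -0.10166343, -0.84844128]), 'ft_torque': array([-0.0253469 ,  0.00016453, -0.02294583]), 'gripper_width': 1.0001449781045684}
scene {'vertical_fov': 48.77812330764764, 'cx': 250.881737688771, 'cy': 190.95100963045047, 'origin': array([1.232037  , 0.18113333, 0.89841283]), 'rotation': array([-0.21687539,  0.60196325,  0.72050938, -0.26734162])}
top {'vertical_fov': 54.866429851864545, 'cx': 256.80642201866993, 'cy': 195.4698896424361, 'origin': array([0.42704471, 0.04525748, 0.90434124]), 'rotation': array([-0.04884399,  0.71354135, -0.69527342,  0.07118906])}
```

View pics/scene0.png

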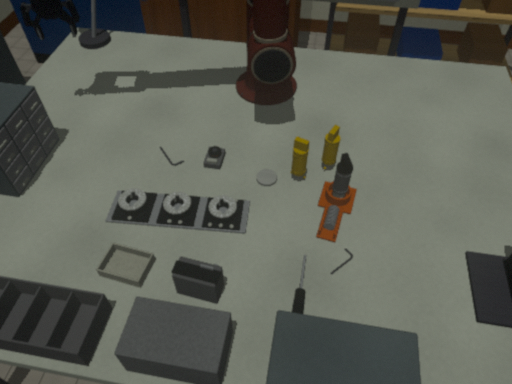

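View pics/top0.png

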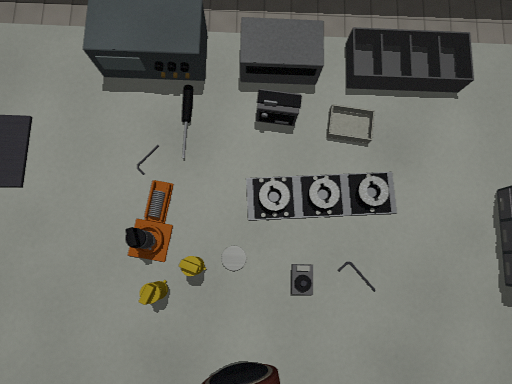

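The overview shows the cradle with the grey tube at top-picture (150,240). The rail with its three bays runs from x≈250 to 395, and there are two yellow decoys. I'll zoom in on both.

```bash
cat > h.py <<'E'
from plant import *
import numpy as np, cv2
from scipy.spatial.transform import Rotation as R
def cam(n):
    c=camera_info(n); q=np.array(c["rotation"]); 
    return dict(f=192/np.tan(np.radians(c["vertical_fov"])/2),c=(c["cx"],c["cy"]),o=np.array(c["origin"]),R=R.from_quat(q,scalar_first=True).as_matrix())
def ray(C,u,v,z):
    d=C["R"]@np.array([(u-C["c"][0])/C["f"],(v-C["c"][1])/C["f"],1.])
    return C["o"]+d*(z-C["o"][2])/d[2]
def proj(C,p):
    q=C["R"].T@(np.asarray(p)-C["o"]); return np.array([C["f"]*q[0]/q[2]+C["c"][0],C["f"]*q[1]/q[2]+C["c"][1]])
E
python3 - <<'E'
import cv2
t=cv2.imread("pics/top0.png"); s=cv2.imread("pics/scene0.png")
cv2.imwrite("pics/topA.png",cv2.resize(t[165:229,240:400],None,fx=5,fy=5,interpolation=cv2.INTER_CUBIC))
cv2.imwrite("pics/topB.png",cv2.resize(t[170:310,110:240],None,fx=4,fy=4,interpolation=cv2.INTER_CUBIC))
cv2.imwrite("pics/scA.png",cv2.resize(s[130:260,280:400],None,fx=4.5,fy=4.5,interpolation=cv2.INTER_CUBIC))
cv2.imwrite("pics/scB.png",cv2.resize(s[180:240,100:255],None,fx=5,fy=5,interpolation=cv2.INTER_CUBIC))
E
```

```text
(no output)
```

View pics/topA.png

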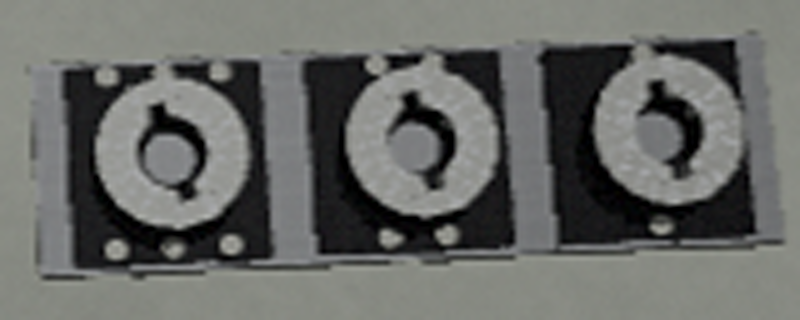

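View pics/topB.png

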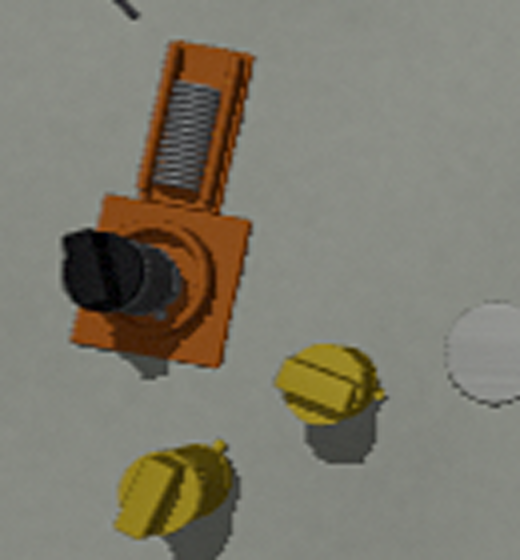

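View pics/scA.png

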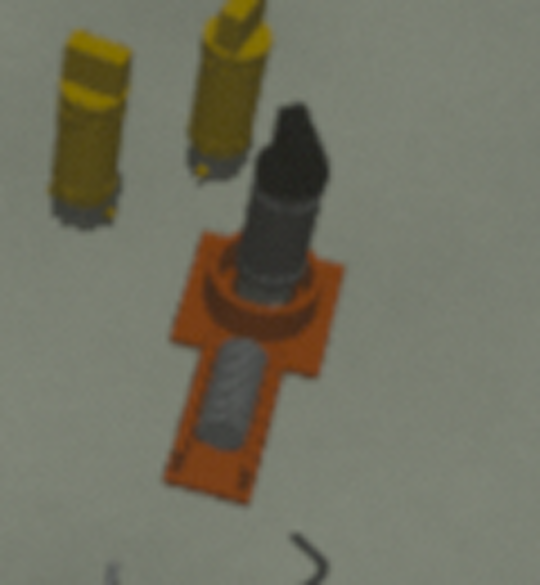

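View pics/scB.png

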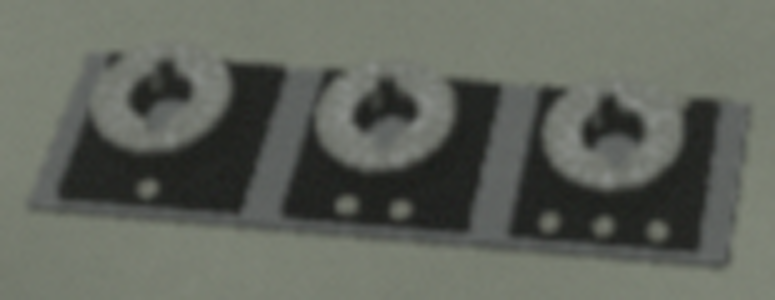

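```bash
python3 - <<'E'
from h import *
T=cam("top");S=cam("scene")
P=lambda C,u,v,z: ray(C,u,v,z)[:2].round(4)
c=[P(T,*x,.006) for x in [(246,178),(392.6,171.6),(397,213.6),(248,220.4)]]
print("rail",c,np.mean(c,0),[np.linalg.norm(c[i]-c[(i+1)%4]) for i in range(4)])
for n,(u,v) in zip("321",[(173,150),(422,142),(669,130)]): print(n,P(T,240+u/5,165+v/5,.0405))
for n,(u,v) in zip("123",[(160,97),(385,118),(613,135)]): print("scene",n,P(S,100+u/5,180+v/5,.0405))
# bar top of tube z=.008+.146
bt=P(T,110+103/4,170+270/4,.154);print("bar top top-cam",bt)
print("bar ends",P(T,110+93/4,170+235/4,.154),P(T,110+113/4,170+308/4,.154))
print("scene bar top",P(S,280+293/4.5,130+105/4.5,.154))
k=[P(T,110+u/4,170+v/4,.008) for u,v in [(106,195),(252,220),(220,367),(72,342)]];print("cradle plate",k,np.mean(k,0))
k=[P(T,110+u/4,170+v/4,.036) for u,v in [(212,285)]];print(k)
for u,v in [(490,350),]: print("disc",P(T,110+u/4,170+v/4,.01))
print("yellow",P(T,110+320/4,170+380/4,.146),P(T,110+150/4,170+490/4,.146))
E
```

```text
rail [array([0.6249, 0.0464]), array([ 0.6527, -0.323 ]), array([ 0.5461, -0.3298]), array([0.5194, 0.0386])] [ 0.585775 -0.14195 ] [np.float64(0.3704445977470855), np.float64(0.10681666536641173), np.float64(0.36936628162299817), np.float64(0.10578794827389369)]
3 [ 0.578  -0.0227]
2 [ 0.5854 -0.1418]
1 [ 0.5947 -0.2612]
scene 1 [ 0.6013 -0.26  ]
scene 2 [ 0.5943 -0.1395]
scene 3 [ 0.5846 -0.0204]
bar top top-cam [0.464  0.2629]
bar ends [0.4813 0.2692] [0.4453 0.2565]
scene bar top [0.4521 0.2684]
cradle plate [array([0.5161, 0.307 ]), array([0.5033, 0.2188]), array([0.4159, 0.2323]), array([0.4284, 0.3201])] [0.465925 0.26955 ]
[array([0.4628, 0.2341])]
disc [0.4295 0.0731]
yellow [0.4123 0.1534] [0.3572 0.2339]
```

```bash
cat >> h.py <<'E'
def tool():
    s=state(); return s,np.array(s["tool_pos"]),R.from_quat(s["tool_rot"],scalar_first=True).as_matrix()
def togo(target,ang=None):
    "shift in tool axes for a world target; ang: wanted world angle of tool x, tool down"
    s,p,M=tool(); d=M.T@(np.array(target)-p); print("t",round(s["time"],2),"tcp",p.round(4),"shift",d.round(4))
    if ang is not None:
        Md=np.array([[np.cos(ang),np.sin(ang),0],[np.sin(ang),-np.cos(ang),0],[0,0,-1]]).T
        Md=np.column_stack([[np.cos(ang),np.sin(ang),0],np.cross([0,0,-1],[np.cos(ang),np.sin(ang),0]),[0,0,-1]])
        print("rotvec",R.from_matrix(M.T@Md).as_rotvec().round(4))
E
python3 - <<'E'
from h import *
W=cam("wrist");s,p,M=tool()
print(W["f"],W["c"]); print("cam in tool",M.T@(W["o"]-p)); print(M.T@W["R"])
togo((0.43,0.2,0.26),-1.23)
E
```

```text
322.87800350416416 (258.11879050466587, 188.49433042593162)
cam in tool [ 0.00056568 -0.0665859  -0.16667479]
[[ 9.99999915e-01  6.88986740e-05  4.05853378e-04]
 [-1.72242391e-04  9.65475431e-01  2.60494074e-01]
 [-3.73893769e-04 -2.60494122e-01  9.65475361e-01]]
t 0.1 tcp [ 0.1999 -0.5915  0.2053] shift [-0.6764 -0.4713 -0.0534]
rotvec [-0.0002  0.0018 -0.015 ]
```

```bash
python3 -m inch '-0.028 -0.028 -0.0045 0 0 0 0;-0.028 -0.028 -0.0045 0 0 0 0;-0.028 -0.028 -0.0045 0 0 0 0;-0.028 -0.028 -0.0045 0 0 0 0;-0.028 -0.028 -0.0045 0 0 0 0;-0.028 -0.028 -0.0045 0 0 0 0;-0.028 -0.028 -0.0045 0 0 0 0;-0.028 -0.028 -0.0045 0 0 0 0;-0.028 -0.028 -0.0045 0 0 0 0;-0.028 -0.028 -0.0045 0 0 0 0'
python3 -m inch '-0.036 -0.019 0 0 0 0 0;-0.036 -0.019 0 0 0 0 0;-0.036 -0.019 0 0 0 0 0;-0.036 -0.019 0 0 0 0 0;-0.036 -0.019 0 0 0 0 0;-0.036 -0.019 0 0 0 0 0;-0.036 -0.019 0 0 0 0 0;-0.036 -0.019 0 0 0 0 0;-0.036 -0.019 0 0 0 0 0;-0.036 -0.019 0 0 0 0 0'
python3 -c "
from h import *
togo((0.455,0.25,0.25),-1.23)"
```

```text
time: 0.93
tool_pos: [0.3759, -0.2353, 0.2512]
tool_rot: [-0.0, 0.812, -0.583, -0.0]
contact_force: [1.5, 0.1, -0.1]
gripper_width: 0.995
time: 1.77
tool_pos: [0.44, 0.1669, 0.2511]
tool_rot: [0.0, 0.813, -0.583, 0.0]
contact_force: [1.0, 0.2, -0.0]
gripper_width: 1.0
t 1.77 tcp [0.44   0.1669 0.2511] shift [-0.0739 -0.0409  0.0011]
rotvec [-0.     -0.0002 -0.0144]
```

```bash
python3 -m inch '-0.036 -0.02 0 0 0 0 0;-0.036 -0.02 0 0 0 0 0;0 0 0 0 0 0 0;0 0 0 0 0 0 0'
python3 -c "
from h import *
s,p,M=tool();print(p,s['joint_pos'],np.linalg.norm(s['joint_vel']))
np.save('w1.npy',dict(cam=cam('wrist'),p=p,M=M),allow_pickle=True)
cv2.imwrite('pics/w1.png',grab_frame('wrist'))"
```

```text
time: 2.1
tool_pos: [0.4547, 0.2473, 0.2503]
tool_rot: [0.001, 0.814, -0.582, -0.001]
contact_force: [-0.5, -1.1, -0.4]
gripper_width: 1.002
[0.45466391 0.24726664 0.25029333] [ 3.54379963e-01 -2.28224563e-01  1.80386102e+00 -2.31579342e-04
  1.56839262e+00  1.59557841e+00] 0.06884136013951518
```

View pics/w1.png

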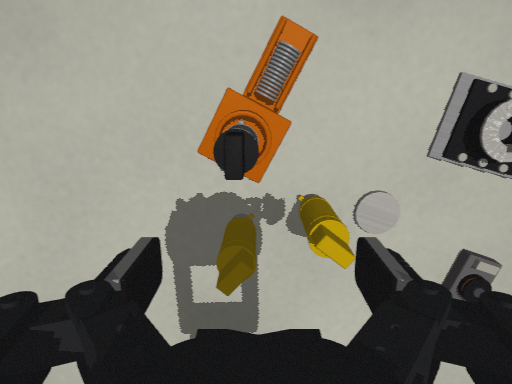

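```bash
python3 -c "
from h import *
t=cv2.imread('pics/w1.png')
cv2.imwrite('pics/w1z.png',cv2.resize(t[85:195,190:300],None,fx=5.4,fy=5.4,interpolation=cv2.INTER_CUBIC))"
```

```text
(no output)
```

View pics/w1z.png

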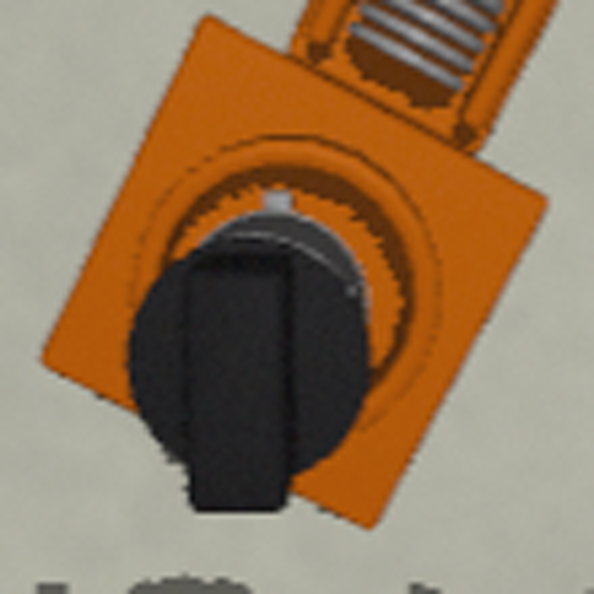

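```bash
python3 -c "
from h import *
C=np.load('w1.npy',allow_pickle=True).item()['cam']
px=lambda u,v,z: ray(C,190+u/5.4,85+v/5.4,z)
c=[px(u,v,.154)[:2] for u,v in [(190,272),(291,272),(287,508),(190,508)]]
print(np.round(c,4),np.mean(c,0),[np.linalg.norm(c[i]-c[(i+1)%4]).round(4) for i in range(4)])
for a,b in [(0,3),(1,2)]: d=c[a]-c[b];print(np.arctan2(d[1],d[0]))
print('cap',px(249,355,.124),px(129,355,.124),px(370,355,.124))
print('lug end',px(278,195,.023))
k=[px(u,v,.008)[:2] for u,v in [(205,15),(548,203),(373,528),(42,358)]];print(np.mean(k,0),[np.linalg.norm(k[i]-k[(i+1)%4]).round(4) for i in range(4)])
print('body rear arc top',px(260,175,.0)) 
"
```

```text
[[0.484  0.2847]
 [0.4889 0.2704]
 [0.4542 0.2596]
 [0.4493 0.2738]] [0.46908882 0.2721137 ] [np.float64(0.0151), np.float64(0.0363), np.float64(0.015), np.float64(0.0363)]
0.30294795226366816
0.30109031312983514
cap [0.47002528 0.27294424 0.124     ] [0.4634734  0.29209433 0.124     ] [0.4766324  0.25363272 0.124     ]
lug end [0.48937153 0.27933729 0.023     ]
[0.47058897 0.27049667] [np.float64(0.0882), np.float64(0.087), np.float64(0.0883), np.float64(0.0871)]
body rear arc top [0.49068294 0.28537901 0.        ]
```

```bash
python3 -c "
from h import *
togo((0.4695,0.272,0.18),-1.269)"
```

```text
t 2.15 tcp [0.4548 0.2461 0.2506] shift [-0.0199 -0.0224  0.0705]
rotvec [ 0.0019 -0.0005  0.0257]
```

```bash
python3 -m inch '-0.01 -0.0112 0.018 0 0 0.013 0;-0.01 -0.0112 0.018 0 0 0.013 0;0 0 0.018 0 0 0 0;0 0 0.016 0 0 0 0;0 0 0 0 0 0 0;0 0 0 0 0 0 0;0 0 0 0 0 0 0'
python3 -c "
from h import *
s,p,M=tool();print(p,s['joint_pos'],np.linalg.norm(s['joint_vel']),np.arctan2(M[1,0],M[0,0]))
np.save('w2.npy',dict(cam=cam('wrist'),p=p,M=M),allow_pickle=True)
f=grab_frame('wrist')
cv2.imwrite('pics/w2.png',f)
togo((0.4695,0.272,0.18),-1.269)"
```

```text
time: 2.73
tool_pos: [0.471, 0.271, 0.1827]
tool_rot: [-0.001, 0.804, -0.594, 0.0]
contact_force: [-0.1, 0.2, 0.9]
gripper_width: 1.003
[0.47095112 0.27095058 0.18268405] [ 3.85138291e-01 -1.28547992e-01  1.82907735e+00 -9.23118306e-05
  1.43937808e+00  1.65765499e+00] 0.022625708609455935 -1.2725046339064519
t 2.78 tcp [0.4712 0.2713 0.1832] shift [-0.0012  0.0014  0.0032]
rotvec [-0.0027  0.0002 -0.0033]
```

View pics/w2.png

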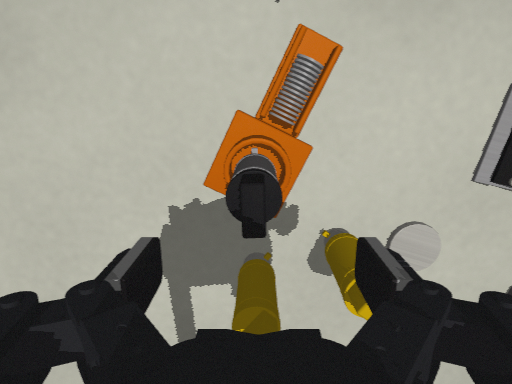

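```bash
python3 -c "
from h import *
t=cv2.imread('pics/w2.png')
cv2.imwrite('pics/w2z.png',cv2.resize(cv2.convertScaleAbs(t[140:245,205:310],alpha=1.8),None,fx=5.5,fy=5.5,interpolation=cv2.INTER_CUBIC))"
```

```text
(no output)
```

View pics/w2z.png

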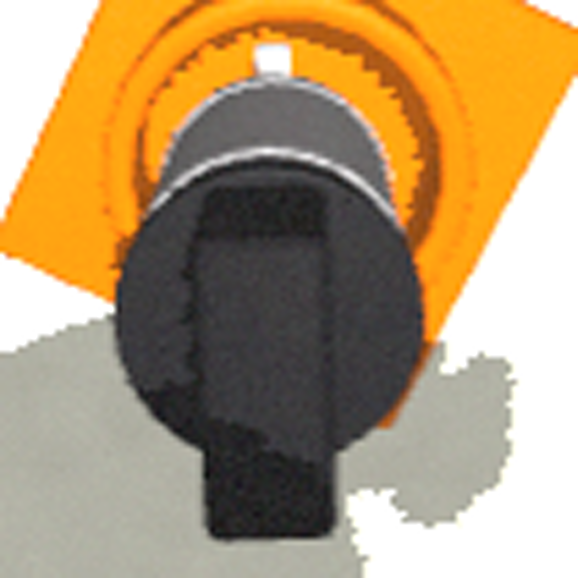

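```bash
python3 -c "
from h import *
d=np.load('w2.npy',allow_pickle=True).item();C=d['cam']
px=lambda u,v,z: ray(C,205+u/5.5,140+v/5.5,z)
c=[px(u,v,.154)[:2] for u,v in [(195,235),(327,235),(337,536),(207,540)]]
print(np.mean(c,0),[np.linalg.norm(c[i]-c[(i+1)%4]).round(4) for i in range(4)])
for a,b in [(0,3),(1,2)]: e=c[a]-c[b];print(np.arctan2(e[1],e[0]))
print('cap',px(269,315,.124),np.linalg.norm(px(115,315,.124)-px(423,315,.124)))
print('cap far edge',px(269,155,.124))
print('lug',px(273,45,.023))
togo((0.4695,0.272,0.128),-1.269)
"
```

```text
[0.46939005 0.27289234] [np.float64(0.015), np.float64(0.0369), np.float64(0.0155), np.float64(0.0374)]
0.3224615472580585
0.335750171293888
cap [0.46952256 0.2730265  0.124     ] 0.04078651208502599
cap far edge [0.4901623  0.27929978 0.124     ]
lug [0.49026132 0.2798491  0.023     ]
t 2.78 tcp [0.4712 0.2713 0.1832] shift [-0.0012  0.0016  0.0552]
rotvec [-0.0027  0.0002 -0.0033]
```

```bash
python3 -m inch '-0.001 0.0008 0.015 0 0 -0.02 0;-0.001 0.0008 0.015 0 0 0 0;0 0 0.013 0 0 0 0;0 0 0.007 0 0 0 0;0 0 0 0 0 0 0;0 0 0 0 0 0 0;0 0 0 0 0 0 0'
python3 -c "
from h import *
togo((0.4693,0.2728,0.128),-1.251)
"
```

```text
time: 3.37
tool_pos: [0.4689, 0.2733, 0.1325]
tool_rot: [-0.001, 0.811, -0.586, 0.0]
contact_force: [0.3, 0.3, 0.5]
gripper_width: 0.997
t 3.37 tcp [0.4689 0.2733 0.1325] shift [ 0.0006 -0.0002  0.0045]
rotvec [-0.0016  0.0001 -0.0001]
```

```bash
python3 -m inch '0 0 0.004 0 0 0 0.3;0 0 0 0 0 0 0.6;0 0 0 0 0 0 0.9;0 0 0 0 0 0 1;0 0 0 0 0 0 1;0 0 0 0 0 0 1;0 0 0 0 0 0 1;0 0 0 0 0 0 1;0 0 0 0 0 0 1;0 0 0 0 0 0 1'
python3 -c "
from h import *
s=state();print(s['contact_force'],s['ft_torque'],s['gripper_width'])
togo((0.4693,0.2728,0.128),-1.251)
"
```

```text
time: 4.2
tool_pos: [0.4684, 0.2733, 0.1278]
tool_rot: [-0.0, 0.811, -0.586, 0.0]
contact_force: [-0.5, 0.0, 3.2]
gripper_width: 0.14
[-0.50394679  0.04153482  3.15371403] [ 0.03987366  0.0355753  -0.02605639] 0.1396617548703444
t 4.2 tcp [0.4684 0.2733 0.1278] shift [ 0.0007 -0.0007 -0.0002]
rotvec [-0.0007  0.0002 -0.    ]
```

```bash
python3 -m inch '0 0 0 0 0 0 1;0 0 0 0 0 0 1;0 0 0 0 0 0 1'
python3 -c "
from h import *
s=state();print(s['contact_force'],s['ft_torque'],s['gripper_width'])
f=grab_frame('wrist');cv2.imwrite('pics/w3.png',f)
"
```

```text
time: 4.45
tool_pos: [0.4684, 0.2732, 0.1278]
tool_rot: [-0.0, 0.811, -0.585, 0.0]
contact_force: [-0.5, 0.7, 3.4]
gripper_width: 0.135
[-0.4625392   0.71042701  3.38499828] [0.04438628 0.02047973 0.01794765] 0.1345580414715663
```

View pics/w3.png

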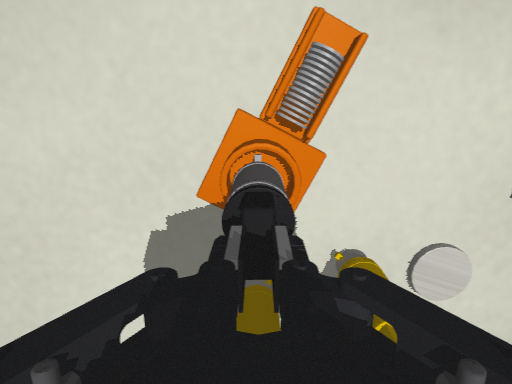

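```bash
python3 -m inch '0 0 -0.004 0 0 0 1;0 0 -0.008 0 0 0 1;0 0 -0.012 0 0 0 1;0 0 -0.014 0 0 0 1;0 0 -0.014 0 0 0 1;0 0 -0.012 0 0 0 1;0 0 -0.01 0 0 0 1;0 0 -0.006 0 0 0 1;0 0 0 0 0 0 1;0 0 0 0 0 0 1'
python3 -m inch '0 0 0 0 0 0 1;0 0 0 0 0 0 1'
for i in 1 2 3 4; do python3 -m inch '0 0 0 0 0 0 1' | grep contact; done
python3 -c "
from h import *
s=state();print(s['contact_force'],s['ft_torque'],s['gripper_width'],s['joint_efforts'],s['joint_pos'])
f=grab_frame('wrist');cv2.imwrite('pics/w4.png',f)
f=grab_frame('scene');cv2.imwrite('pics/s4.png',f[100:260,230:400].repeat(4,0).repeat(4,1)[:600,:])
"
```

```text
time: 5.33
tool_pos: [0.4683, 0.2732, 0.2077]
tool_rot: [-0.0, 0.811, -0.586, 0.0]
contact_force: [0.7, 0.2, -6.3]
gripper_width: 0.135
time: 5.5
tool_pos: [0.4675, 0.2728, 0.2061]
tool_rot: [0.001, 0.811, -0.586, -0.001]
contact_force: [0.6, -0.1, -5.6]
gripper_width: 0.136
contact_force: [0.4, -0.1, -5.4]
contact_force: [-0.4, 0.3, -5.8]
contact_force: [-0.1, 0.0, -5.1]
contact_force: [-1.0, -0.5, -5.4]
[-1.04781071 -0.48168929 -5.37791437] [ 0.03681331 -0.02202616  0.01085869] 0.13486016085582872 [-7.32464996e-04 -3.35850477e+01 -4.03512132e+01  9.26405919e-04
  7.23660167e-03  3.11529682e-06] [ 3.90712925e-01 -1.46722920e-01  1.80440647e+00  3.72695994e-05
  1.48430882e+00  1.64172845e+00]
```

View pics/w4.png

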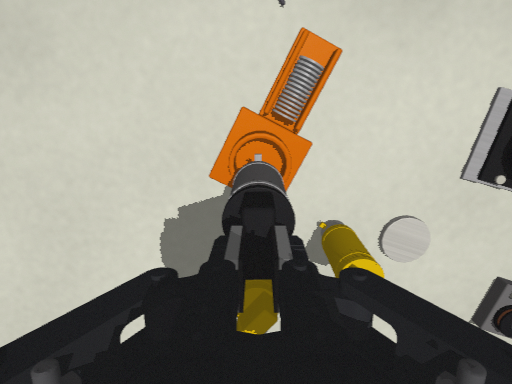

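View pics/s4.png

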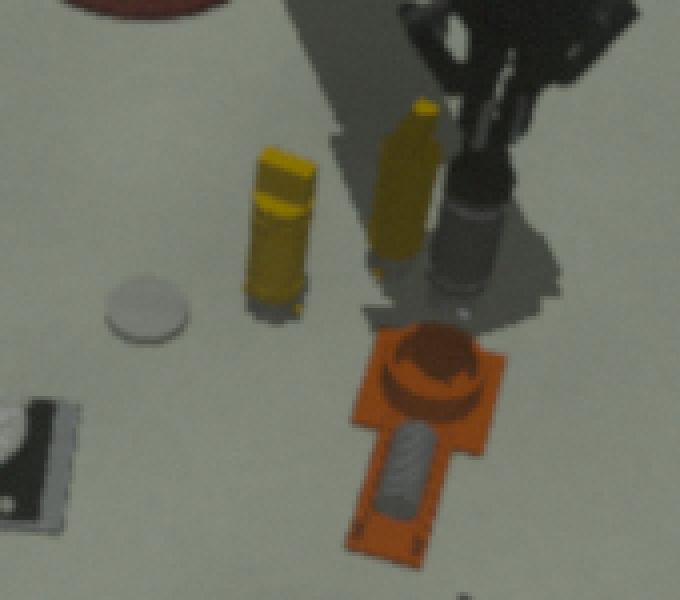

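```bash
python3 - <<'E'
from h import *
T=cam("top")
P=lambda u,v,z: ray(T,240+u/5,165+v/5,z)[:2]
for n,a,b in [("3",(156,108),(189,193)),("2",(410,97),(434,184)),("1",(656,88),(682,174))]:
    d=P(*a,.0405)-P(*b,.0405); print(n,np.linalg.norm(d),np.arctan2(d[1],d[0]),np.arctan2(d[1],d[0])-.0745, (P(*a,.0405)+P(*b,.0405))/2)
togo((0.577,-0.0225,0.208),-1.251)
E
```

```text
3 0.043679546742876225 0.3828654834346982 0.30836548343469816 [ 0.57786963 -0.02240566]
2 0.043371957822845315 0.2612266571805854 0.1867266571805854 [ 0.58617104 -0.1417347 ]
1 0.04318906443073606 0.26540910817910685 0.19090910817910683 [ 0.59427751 -0.2611725 ]
t 5.93 tcp [0.4682 0.2731 0.2073] shift [ 0.3148 -0.0104 -0.0007]
rotvec [ 0.0002  0.     -0.    ]
```

```bash
python3 -m inch '0.015 0 0 0 0 0 1;0.03 0 0 0 0 0 1;0.03 0 0 0 0 0 1;0.03 0 0 0 0 0 1;0.03 0 0 0 0 0 1;0.03 0 0 0 0 0 1;0.025 0 0 0 0 0 1;0.01 0 0 0 0 0 1;0 0 0 0 0 0 1;0 0 0 0 0 0 1'
python3 -m inch '0 0 0 0 0 0 1;0 0 0 0 0 0 1;0 0 0 0 0 0 1;0 0 0 0 0 0 1'
for i in 1 2 3 4 5 6 7 8; do python3 -m inch '0 0 0 0 0 0 1' | grep contact; done
python3 -c "
from h import *
s,p,M=tool();print(p,np.linalg.norm(s['joint_vel']))
np.save('w5.npy',dict(cam=cam('wrist'),p=p,M=M),allow_pickle=True)
f=grab_frame('wrist');cv2.imwrite('pics/w5.png',f)
"
```

```text
time: 6.77
tool_pos: [0.531, 0.0834, 0.2074]
tool_rot: [-0.0, 0.81, -0.586, -0.001]
contact_force: [0.3, 1.1, -6.0]
gripper_width: 0.132
time: 7.1
tool_pos: [0.5308, 0.0841, 0.2074]
tool_rot: [-0.0, 0.811, -0.585, -0.0]
contact_force: [-0.3, -0.1, -5.2]
gripper_width: 0.137
contact_force: [0.3, -0.6, -5.7]
contact_force: [0.4, 0.2, -5.7]
contact_force: [1.0, -0.4, -5.1]
contact_force: [-0.5, -0.2, -5.9]
contact_force: [-0.2, 0.3, -5.9]
contact_force: [0.4, 0.6, -4.9]
contact_force: [-0.4, -0.2, -4.9]
contact_force: [-0.6, 0.2, -6.3]
[0.53106701 0.08322578 0.2074084 ] 0.0030885989235768857
```

View pics/w5.png

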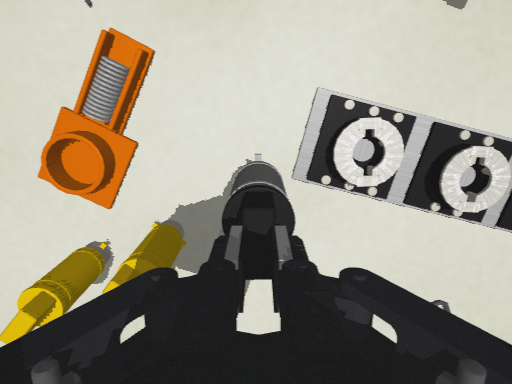

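```bash
python3 -c "
from h import *
t=cv2.imread('pics/w5.png')
cv2.imwrite('pics/w5z.png',cv2.resize(t[85:215,290:420],None,fx=4.6,fy=4.6,interpolation=cv2.INTER_CUBIC))
cv2.imwrite('pics/w5y.png',cv2.resize(t[140:215,220:300],None,fx=7,fy=7,interpolation=cv2.INTER_CUBIC))"
```

```text
(no output)
```

View pics/w5z.png

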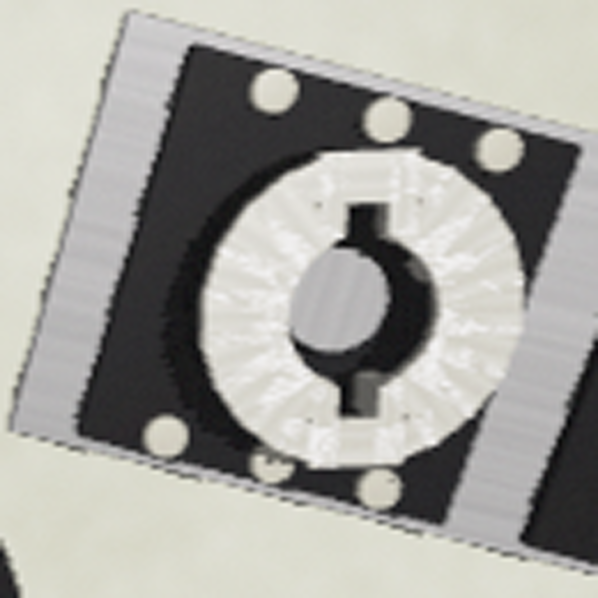

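View pics/w5y.png

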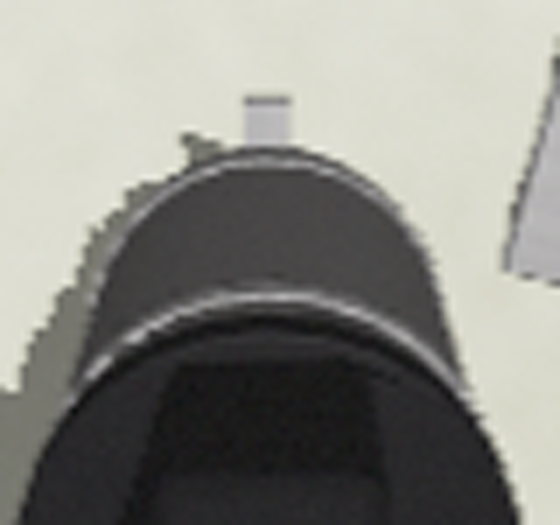

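```bash
python3 - <<'E'
from h import *
d=np.load('w5.npy',allow_pickle=True).item();C=d['cam'];p=d['p'];M=d['M']
P=lambda u,v,z: ray(C,290+u/4.6,85+v/4.6,z)[:2]
Z=.0405
print("ring c",P(362.5,308,Z),"dia",np.linalg.norm(P(200,308,Z)-P(525,308,Z)),np.linalg.norm(P(362,148,Z)-P(362,468,Z)))
a,b=P(368,203,Z),P(360,416,Z);e=a-b;print("slot mid",(a+b)/2,np.linalg.norm(e),"yaw",np.arctan2(e[1],e[0]))
st=[P(*x,.015) for x in [(274,91),(387,119),(498,150),(379,488),(272,462),(166,436)]]
print("studs",np.mean(st,0),np.linalg.norm(st[0]-st[2]))
lt=ray(C,220+268/7,140+104/7,.1026)
print("lug tip in tool",M.T@(lt-p), "tool x ang",np.arctan2(M[1,0],M[0,0]))
ll=ray(C,220+245/7,140+104/7,.1026);lr=ray(C,220+291/7,140+104/7,.1026);print(np.linalg.norm(ll-lr))
f1=ray(C,220+245/7,140+145/7,.1026);f2=ray(C,220+245/7,140+104/7,.1026);e=f2-f1;print("lug dir",np.arctan2(e[1],e[0]))
print("tool axis",M[:,2])
E
```

```text
ring c [ 0.5824771  -0.02161162] dia 0.07338676135902046 0.07296160375964875
slot mid [ 0.58184614 -0.02223455] 0.048442829480232034 yaw 0.37204798640721237
studs [ 0.58157302 -0.02208747] 0.055632233718531425
lug tip in tool [ 0.00084689 -0.02281651  0.10480843] tool x ang -1.2510364606471023
0.005566655641752912
lug dir 0.3173538021798524
tool axis [-2.89241083e-06  1.41327547e-05 -1.00000000e+00]
```

```bash
python3 - <<'E'
from h import *
togo((0.5815,-0.0218,0.172),-1.199)
E
```

```text
t 7.82 tcp [0.5311 0.0832 0.2074] shift [ 0.1156 -0.0149  0.0354]
rotvec [-0.      0.     -0.0521]
```

```bash
python3 -m inch '0.015 -0.002 0 0 0 0 1;0.025 -0.0032 0 0 0 0 1;0.025 -0.0032 0 0 0 0 1;0.025 -0.0032 0 0 0 0 1;0.0196 -0.0025 0.005 0 0 0 1;0.006 -0.0008 0.01 0 0 -0.052 1;0 0 0.01 0 0 0 1;0 0 0.01 0 0 0 1;0 0 0 0 0 0 1;0 0 0 0 0 0 1'
python3 -m inch '0 0 0 0 0 0 1;0 0 0 0 0 0 1'
python3 - <<'E'
from h import *
togo((0.5815,-0.0218,0.172),-1.199)
for n in ("scene","top","wrist"):
    cv2.imwrite(f"pics/{n}6.png",grab_frame(n))
s=cv2.imread("pics/scene6.png");cv2.imwrite("pics/s6.png",cv2.resize(s[120:250,150:300],None,fx=5,fy=4.5,interpolation=cv2.INTER_CUBIC))
s=cv2.imread("pics/top6.png");cv2.imwrite("pics/t6.png",cv2.resize(s[130:250,220:370],None,fx=5,fy=5,interpolation=cv2.INTER_CUBIC))
E
```

```text
time: 8.65
tool_pos: [0.5803, -0.0209, 0.1709]
tool_rot: [0.001, 0.826, -0.564, -0.001]
contact_force: [0.2, 0.0, -4.7]
gripper_width: 0.135
time: 8.82
tool_pos: [0.5819, -0.0213, 0.1733]
tool_rot: [-0.0, 0.826, -0.564, 0.001]
contact_force: [-0.2, -0.4, -5.6]
gripper_width: 0.135
t 8.82 tcp [ 0.5819 -0.0213  0.1733] shift [0.0003 0.0006 0.0013]
rotvec [-0.0014 -0.0007  0.0006]
```

View pics/s6.png

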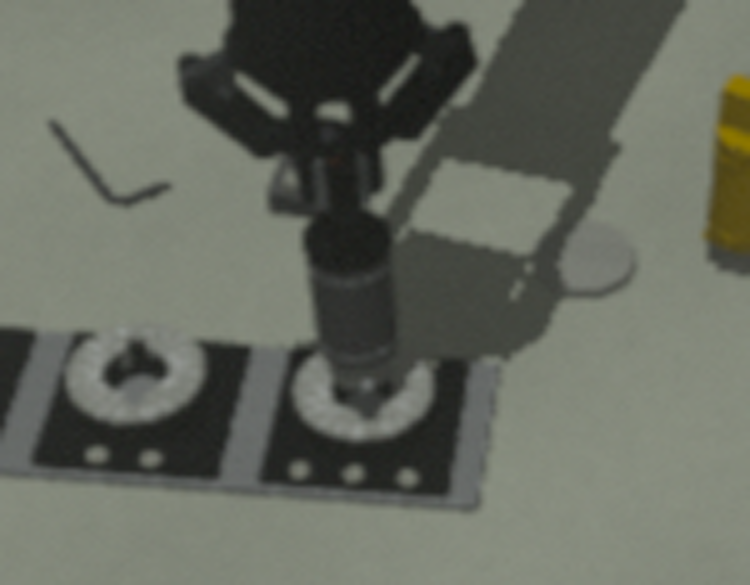

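View pics/t6.png

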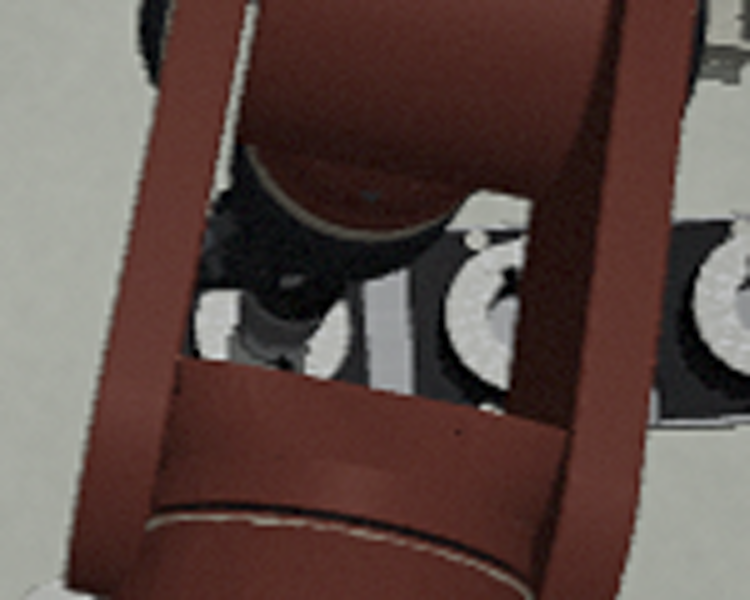

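View pics/wrist6.png

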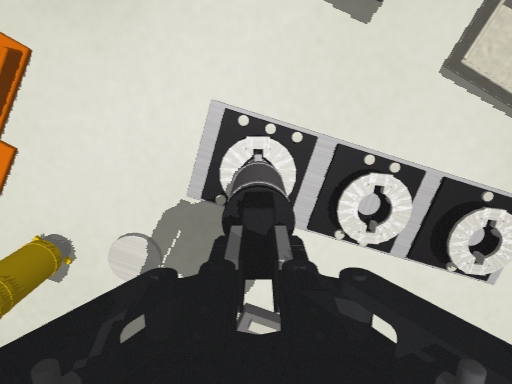

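```bash
python3 - <<'E'
from h import *
t=cv2.imread("pics/wrist6.png");cv2.imwrite("pics/w6z.png",cv2.resize(t[120:220,205:310],None,fx=6,fy=6,interpolation=cv2.INTER_CUBIC))
W=cam("wrist");s,p,M=tool()
# predicted ring outline for candidate centres, image
for c in [(0.5819,-0.0213),(0.578,-0.0225)]:
    print(c,[proj(W,(c[0]+.036*np.cos(a),c[1]+.036*np.sin(a),.0405)).round(1) for a in (0.372,0.372+np.pi/2,0.372-np.pi/2)], "slot end",proj(W,(c[0]+.0245*np.cos(.372),c[1]+.0245*np.sin(.372),.0405)).round(1))
print("lug tip pred", proj(W,p+M@np.array([0,-.023,.1198-.015])))
S=cam("scene"); print("foot in scene",proj(S,p+M@np.array([0,0,.1198])),"socket",[proj(S,(*c,.0405)) for c in [(0.5819,-0.0213),(0.578,-0.0225)]], "cap",proj(S,p+M@np.array([0,0,.0038])))
E
```

```text
(0.5819, -0.0213) [array([256.9, 135.8]), array([219., 174.]), array([294.9, 174. ])] slot end [257.  148.3]
(0.578, -0.0225) [array([256.6, 140.2]), array([218.9, 178.2]), array([294.5, 178.2])] slot end [256.6 152.6]
lug tip pred [257.24035945 154.63397765]
foot in scene [222.04928668 203.02095187] socket [array([222.47918407, 206.13287827]), array([222.3641322 , 204.90139222])] cap [219.04491285 172.09965295]
```

View pics/w6z.png

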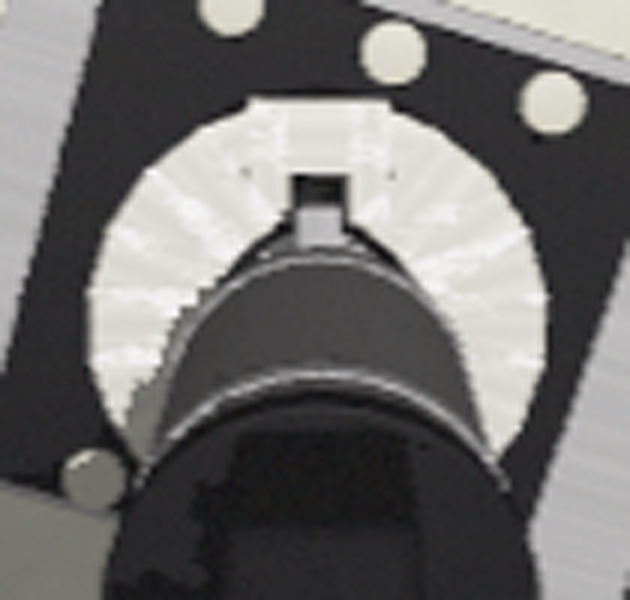

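```bash
python3 -m inch '0 0.0005 0.006 0 0 0 1;0 0 0.006 0 0 0 1;0 0 0.004 0 0 0 1;0 0 0.002 0 0 0 1;0 0 0.001 0 0 0 1;0 0 0 0 0 0 1;0 0 0 0 0 0 1'
python3 - <<'E'
from h import *
s=state();print(s['contact_force'],s['ft_torque'])
togo((0.5813,-0.0215,0.1403),-1.199)
E
```

```text
time: 9.55
tool_pos: [0.5812, -0.022, 0.1534]
tool_rot: [-0.0, 0.826, -0.564, 0.0]
contact_force: [1.0, 0.6, -5.8]
gripper_width: 0.14
[ 0.97556785  0.6149138  -5.83834332] [-0.02482881  0.0134698   0.02382123]
t 9.55 tcp [ 0.5812 -0.022   0.1534] shift [-0.0004 -0.0003  0.0131]
rotvec [-0.0001 -0.     -0.    ]
```

```bash
python3 -m inch '0 0 0.002 0 0 0 1;0 0 0.002 0 0 0 1;0 0 0.001 0 0 0 1;0 0 0 0 0 0 1'
python3 - <<'E'
from h import *
s=state();print(s['contact_force'],s['ft_torque'],s['tool_pos'])
E
python3 -m inch '0 0 0.002 0 0 0 1;0 0 0.001 0 0 0 1;0 0 0 0 0 0 1;0 0 0 0 0 0 1'
python3 - <<'E'
from h import *
s=state();print(s['contact_force'],s['ft_torque'],s['tool_pos'])
E
```

```text
time: 9.88
tool_pos: [0.5808, -0.022, 0.148]
tool_rot: [0.0, 0.826, -0.564, -0.0]
contact_force: [0.1, 1.0, -6.2]
gripper_width: 0.138
[ 0.08970275  0.99884692 -6.1731952 ] [ 0.03480721  0.04581658 -0.06123378] [ 0.58081648 -0.02196044  0.14796781]
time: 10.22
tool_pos: [0.581, -0.022, 0.1453]
tool_rot: [0.0, 0.826, -0.564, -0.0]
contact_force: [-0.1, 0.1, -6.3]
gripper_width: 0.138
[-0.13858382  0.14916316 -6.33671176] [0.00912426 0.04138398 0.00340097] [ 0.58098642 -0.02197632  0.14525747]
```

```bash
python3 -m inch '0 0 0.002 0 0 0 1;0 0 0.002 0 0 0 1;0 0 0 0 0 0 1;0 0 0 0 0 0 1'
python3 - <<'E'
from h import *
s=state();print(s['contact_force'],s['ft_torque'],s['tool_pos'])
E
python3 -m inch '0 0 0.0015 0 0 0 1;0 0 0.0015 0 0 0 1;0 0 0 0 0 0 1;0 0 0 0 0 0 1'
python3 - <<'E'
from h import *
s=state();print(s['contact_force'],s['ft_torque'],s['tool_pos'])
E
```

```text
time: 10.55
tool_pos: [0.5809, -0.022, 0.1411]
tool_rot: [0.0, 0.826, -0.564, -0.0]
contact_force: [-0.5, 0.5, -3.8]
gripper_width: 0.133
[-0.4829232   0.46507622 -3.80073587] [-0.0263714   0.01459742 -0.02159322] [ 0.58085098 -0.02195154  0.14107124]
time: 10.88
tool_pos: [0.5823, -0.0222, 0.1404]
tool_rot: [-0.001, 0.826, -0.564, 0.001]
contact_force: [-0.6, 0.1, 3.5]
gripper_width: 0.135
[-0.60153263  0.05859843  3.54569667] [ 0.05713897  0.07985768 -0.0137775 ] [ 0.58229471 -0.02218278  0.14036308]
```

```bash
python3 -m inch '0 0 0.0015 0 0 0 1;0 0 0.0015 0 0 0 1;0 0 0.001 0 0 0 1;0 0 0 0 0 0 1;0 0 0 0 0 0 1'
python3 - <<'E'
from h import *
s=state();print(s['contact_force'],s['ft_torque'],s['tool_pos'])
E
```

```text
time: 11.3
tool_pos: [0.5824, -0.0222, 0.1363]
tool_rot: [-0.001, 0.826, -0.564, 0.002]
contact_force: [0.3, 0.6, 6.2]
gripper_width: 0.137
[0.26850995 0.64182565 6.23767935] [0.07300658 0.13400492 0.00766904] [ 0.58235141 -0.02218839  0.13633603]
```

```bash
python3 -m inch '0 0 0 0 0 0.05 1;0 0 0 0 0 0.05 1;0 0 0 0 0 0.05 1;0 0 0 0 0 0.05 1;0 0 0 0 0 0.05 1;0 0 0 0 0 0 1'
python3 - <<'E'
from h import *
s,p,M=tool();print(s['contact_force'],s['ft_torque'],p,np.arctan2(M[1,0],M[0,0]),M[:,2])
E
```

```text
time: 11.8
tool_pos: [0.5824, -0.0222, 0.1364]
tool_rot: [-0.001, 0.748, -0.663, 0.002]
contact_force: [0.0, 0.4, 7.0]
gripper_width: 0.135
[5.40803785e-03 4.43038552e-01 7.04798622e+00] [ 0.07244773  0.10693878 -0.02609825] [ 0.58244897 -0.02222665  0.13644374] -1.4506162557125986 [ 3.58065939e-03 -6.15657860e-04 -9.99993400e-01]
```

```bash
python3 -m inch '0 0 0 0 0 0.06 1;0 0 0 0 0 0.06 1;0 0 0 0 0 0.06 1;0 0 0 0 0 0.06 1;0 0 0 0 0 0.06 1;0 0 0 0 0 0.06 1;0 0 0 0 0 0.06 1;0 0 0 0 0 0.03 1;0 0 0 0 0 0 1'
python3 - <<'E'
from h import *
s,p,M=tool();print(s['contact_force'],s['ft_torque'],p,np.arctan2(M[1,0],M[0,0]),M[:,2])
E
```

```text
time: 12.55
tool_pos: [0.5825, -0.0222, 0.1365]
tool_rot: [0.001, -0.582, 0.813, -0.001]
contact_force: [-0.4, 0.7, 6.6]
gripper_width: 0.131
[-0.36440746  0.67803129  6.58635436] [0.0052402  0.09699101 0.00180339] [ 0.58247649 -0.02223967  0.13645223] -1.8999009373869757 [ 3.65612854e-03 -7.15546548e-04 -9.99993060e-01]
```

```bash
for i in 1 2 3 4; do python3 -m inch '0 0 0 0 0 0.03 1;0 0 0 0 0 0.02 1;0 0 0 0 0 0 1' >/dev/null
python3 - <<'E'
from h import *
s,p,M=tool();print(s['contact_force'].round(2),s['ft_torque'].round(3),p.round(4),np.arctan2(M[1,0],M[0,0]).round(4))
E
done
```

```text
[-1.06 -0.38  7.23] [-0.014  0.072  0.044] [ 0.5825 -0.0223  0.1365] -1.9496
[0.07 0.8  7.54] [ 0.005  0.063 -0.012] [ 0.5825 -0.0223  0.1364] -1.9996
[-0.66  0.25  6.71] [0.077 0.098 0.039] [ 0.5825 -0.0223  0.1364] -2.0496
[-1.12  0.75  7.47] [0.026 0.047 0.03 ] [ 0.5825 -0.0222  0.1365] -2.0995
```

```bash
for i in 1 2 3; do python3 -m inch '0 0 0 0 0 0.02 1;0 0 0 0 0 0.01 1;0 0 0 0 0 0 1' >/dev/null
python3 - <<'E'
from h import *
s,p,M=tool();print(s['contact_force'].round(2),s['ft_torque'].round(3),p.round(4),np.arctan2(M[1,0],M[0,0]).round(4))
E
done
python3 - <<'E'
from h import *
cv2.imwrite("pics/w7.png",grab_frame("wrist"))
E
```

```text
[-0.13  0.92  6.34] [0.044 0.107 0.069] [ 0.5825 -0.0222  0.1365] -2.1292
[-1.13  1.02  7.95] [0.084 0.067 0.256] [ 0.5825 -0.0222  0.1365] -2.1586
[-0.34  0.88  6.41] [0.001 0.098 0.356] [ 0.5825 -0.0223  0.1365] -2.1881
```

View pics/w7.png

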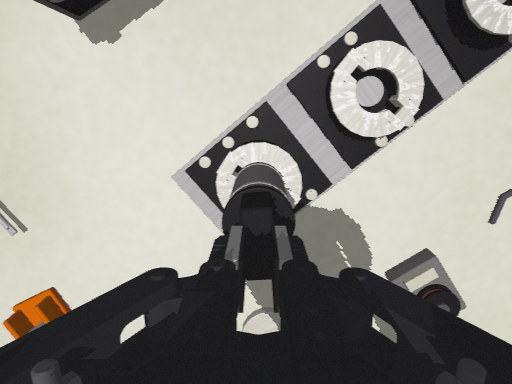

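```bash
python3 -m inch '0 0 0 0 0 -0.02 1;0 0 -0.0015 0 0 0 1;0 0 -0.0015 0 0 0 1;0 0 -0.001 0 0 0 1;0 0 0 0 0 0 1;0 0 0 0 0 0 1' >/dev/null
python3 - <<'E'
from h import *
s,p,M=tool();print(s['contact_force'].round(2),s['ft_torque'].round(3),p.round(4),np.arctan2(M[1,0],M[0,0]).round(4))
E
for i in 1 2; do python3 -m inch '0 0 -0.001 0 0 0 1;0 0 -0.001 0 0 0 1;0 0 0 0 0 0 1;0 0 0 0 0 0 1' >/dev/null
python3 - <<'E'
from h import *
s,p,M=tool();print(s['contact_force'].round(2),s['ft_torque'].round(3),p.round(4),np.arctan2(M[1,0],M[0,0]).round(4))
E
done
```

```text
[ 0.52 -0.23  0.7 ] [ 0.036 -0.136  0.231] [ 0.581  -0.0219  0.1382] -2.1689
[ 0.9  -0.51 -1.19] [ 0.014 -0.186  0.213] [ 0.5808 -0.0219  0.14  ] -2.169
[ 0.36 -0.32 -8.77] [-0.033 -0.07   0.243] [ 0.5799 -0.0218  0.1408] -2.169
```

```bash
for i in 1 2 3; do python3 -m inch '0 0 0 0 0 -0.03 1;0 0 0 0 0 0 1' >/dev/null
python3 - <<'E'
from h import *
s,p,M=tool();print(s['contact_force'].round(2),s['ft_torque'].round(3),p.round(4),np.arctan2(M[1,0],M[0,0]).round(4))
E
done
```

```text
[-0.43 -0.2  -7.31] [-0.001 -0.028  0.135] [ 0.5803 -0.0219  0.1413] -2.1389
[ 0.83  0.18 -9.2 ] [ 0.008 -0.086  0.057] [ 0.5805 -0.022   0.1415] -2.1096
[ 1.32 -1.14 -9.79] [-0.079 -0.132 -0.026] [ 0.5805 -0.022   0.1415] -2.08
```

```bash
python3 -m inch '0 0 0 0 0 -0.03 1;0 0 0 0 0 0 1;0 0 0 0 0 0 1' >/dev/null
python3 - <<'E'
from h import *
s,p,M=tool();print(s['contact_force'].round(2),s['ft_torque'].round(3),p.round(4),np.arctan2(M[1,0],M[0,0]).round(4))
E
python3 -m inch '0 0 0 0 0 -0.03 1;0 0 0 0 0 0 1;0 0 0 0 0 0 1' >/dev/null
python3 - <<'E'
from h import *
s,p,M=tool();print(s['contact_force'].round(2),s['ft_torque'].round(3),p.round(4),np.arctan2(M[1,0],M[0,0]).round(4))
E
```

```text
[  0.44  -1.15 -11.19] [-0.09  -0.114 -0.078] [ 0.5806 -0.022   0.1416] -2.0508
[  1.54   0.44 -12.45] [-0.119 -0.176 -0.105] [ 0.5806 -0.0219  0.1417] -2.0206
```

```bash
python3 -m inch '0 0 0.001 0 0 0.03 1;0 0 0.001 0 0 0.02 1;0 0 0 0 0 0 1;0 0 0 0 0 0 1' >/dev/null
python3 - <<'E'
from h import *
s,p,M=tool();print(s['contact_force'].round(2),s['ft_torque'].round(3),p.round(4),np.arctan2(M[1,0],M[0,0]).round(4),M[:,2])
E
```

```text
[ 0.34  0.87 -5.8 ] [-0.024 -0.032 -0.021] [ 0.5817 -0.022   0.1415] -2.0689 [ 1.62480174e-03 -2.23951208e-04 -9.99998655e-01]
```

```bash
python3 -m inch '0 0 0 0 0 0 0.9;0 0 0 0 0 0 0.8;0 0 0 0 0 0 0.6;0 0 0 0 0 0 0.4;0 0 0 0 0 0 0.2;0 0 0 0 0 0 0;0 0 0 0 0 0 0;0 0 0 0 0 0 0'
python3 -m inch '0 0 -0.01 0 0 0 0;0 0 -0.02 0 0 0 0;0 0 -0.03 0 0 0 0;0 0 -0.03 0 0 0 0;0 0 -0.02 0 0 0 0;0 0.02 0 0 0 0 0;0 0.03 0 0 0 0 0;0 0.02 0 0 0 0 0;0 0 0 0 0 0 0;0 0 0 0 0 0 0'
python3 - <<'E'
from h import *
s,p,M=tool();print(p,s['contact_force'])
np.save('w8.npy',dict(cam=cam('wrist'),p=p,M=M),allow_pickle=True)
for n in ("scene","wrist"):
    cv2.imwrite(f"pics/{n}8.png",grab_frame(n))
s=cv2.imread("pics/scene8.png");cv2.imwrite("pics/s8.png",cv2.resize(s[120:250,150:300],None,fx=5,fy=4.5,interpolation=cv2.INTER_CUBIC))
E
```

```text
time: 17.52
tool_pos: [0.5812, -0.022, 0.1406]
tool_rot: [0.0, -0.511, 0.86, -0.0]
contact_force: [-0.6, 0.9, -0.3]
gripper_width: 0.999
time: 18.35
tool_pos: [0.5195, 0.0117, 0.2515]
tool_rot: [0.001, -0.511, 0.859, -0.001]
contact_force: [1.0, -0.0, 0.3]
gripper_width: 1.004
[0.51948304 0.01173031 0.25147943] [ 0.96633077 -0.00672532  0.34775799]
```

View pics/s8.png

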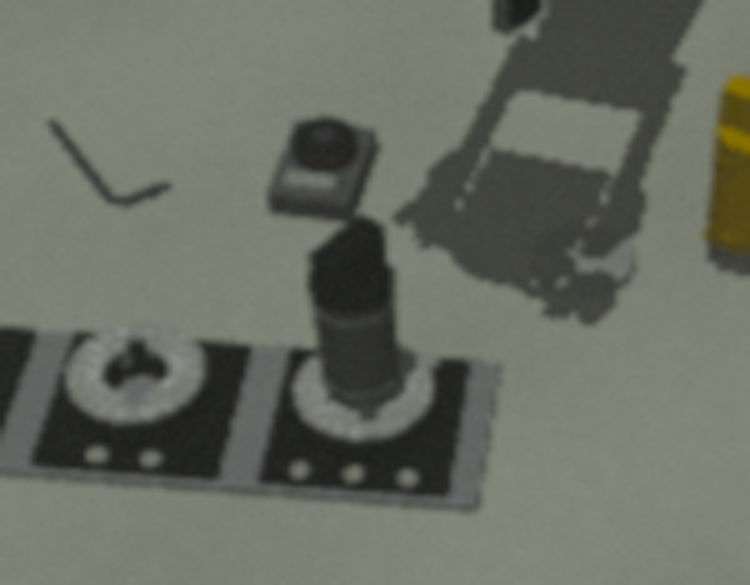

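View pics/wrist8.png

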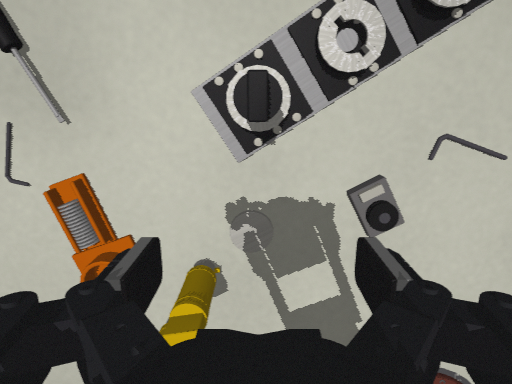

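```bash
python3 - <<'E'
from h import *
t=cv2.imread("pics/wrist8.png");cv2.imwrite("pics/w8z.png",cv2.resize(cv2.convertScaleAbs(t[50:150,205:315],alpha=1.6),None,fx=6,fy=6,interpolation=cv2.INTER_CUBIC))
E
```

```text
(no output)
```

View pics/w8z.png

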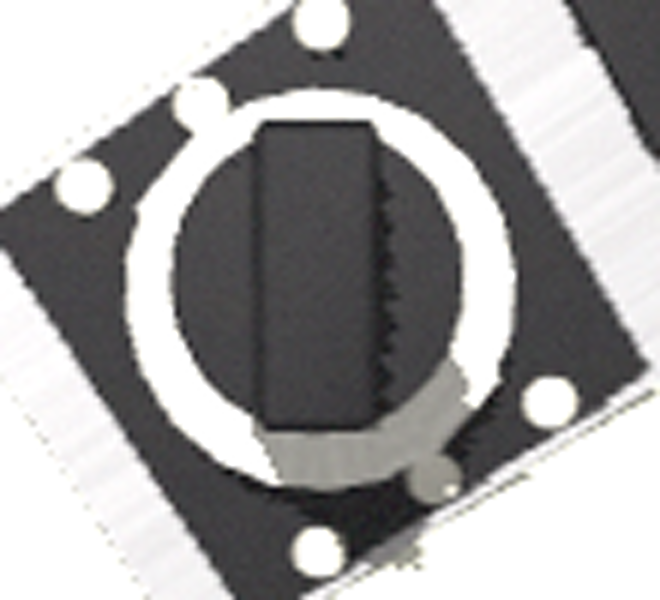

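```bash
python3 - <<'E'
from h import *
d=np.load('w8.npy',allow_pickle=True).item();C=d['cam']
P=lambda u,v,z: ray(C,205+u/6,50+v/6,z)[:2]
zt=.0205+.146
c=[P(*x,zt) for x in [(260,122),(375,122),(378,428),(264,428)]]
print("bar",np.mean(c,0),[np.linalg.norm(c[i]-c[(i+1)%4]).round(4) for i in range(4)])
for a,b in [(0,3),(1,2)]: e=c[a]-c[b];print("yaw",np.arctan2(e[1],e[0]),"vs bay x",np.arctan2(e[1],e[0])-.0745)
print("cap",P(319,283,.0205+.116),"ring",P(321,283,.0405))
E
```

```text
bar [ 0.58158734 -0.02189348] [np.float64(0.0141), np.float64(0.0368), np.float64(0.0145), np.float64(0.0368)]
yaw -0.49121476355027494 vs bay x -0.565714763550275
yaw -0.4793496040732744 vs bay x -0.5538496040732744
cap [ 0.58145497 -0.02178199] ring [ 0.58248953 -0.02277288]
```

```bash
python3 -c "
from plant import *
print(state()['time'],job_done())"
```

```text
the job is handed in; nothing more can be done
18.45 None
```

I lifted the tube out of the orange cradle and weighed it at about 5.5 N (roughly 560 g). That makes it full, so I locked it into the three-stud bay, let go and handed the job in at 18.5 s of the 58 s allowed.

- **Weight:** single readings scattered by about 0.5 N. The mean was 60 g above the 500 g limit, and the hand read about zero again after release.
- **Locking by feel:**
  - The lugs dropped into the slots without resistance. I pressed against the spring with about 12–13 N and turned clockwise about 0.94 rad before torque rose at the stop, peaking at 0.36 N m.
  - When I let it up, the tube rose back to the height where it had first met the plunger. It resisted turning back and did not come up when I pulled lightly, so it is in the pockets.
- **Final look after release:**
  - The bar, cap and ring centres agree to about 1.5 mm, so the tube stands upright on the socket axis.
  - The bar is at about 0.56 rad to the bay's x axis, 0.86 rad from the slots.
- **Bystanders:** the ones in view of the last pictures looked undisturbed. I did not measure them again.
- **Disagreements:** the cameras placed the socket up to 7 mm apart along world x, and I used the wrist-camera value. The gripper reading suggested about 11–12 mm on the 16 mm bar, and the wrist pictures made the bar a little too small. Neither affected the result.

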